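Seat the dies of a sectioned dental model by tracing its tooth row

ROBOT

A 6-joint arm with a two-finger parallel gripper is mounted at the origin on a cart in front of the work surface, level with it; the furniture and walls round the work are solid. World frame = base frame: x ahead of the robot, y to its left, z up, the work surface at z = 0. Lengths are in mm, angles in rad, forces in N, time in s.
With the tool pointing down it reaches from about 325 to 875 mm from the base axis. Payload 4.4 kg.
Tool frame: the origin (TCP) lies on the centre line of the jaws, within the pads' length; the fingertips stand ahead of it and the grasp point (between the pads) lies 6 mm ahead of it (ctrl.tcp_to_tips is the z of the fingertips in the tool frame, in mm); z points along the fingers, y is the line along which they close (so a half turn about z gives the same grasp; the last joint's range is limited). The gripper opens to 85 mm and grips with 20 to 120 N. Pads are 22 mm wide; open, the fingers measure 114 mm over their backs; the gripper's body (76 mm by 85 mm) begins 54 mm behind the grasp point. The pads swing forward as they close: fully open they stand 13 mm farther back than shut.
Start: joints at [-1.387, 0.207, 1.542, -0, 1.393, -0.15], TCP at [188.378, -543.269, 256.282] pointing down, gripper open.
Joint ranges: [-2.73, 2.73], [-0.86, 2.22], [0.23, 2.46], [-1.11, 4.25], [0.08, 2.63], [-2.82, 2.82]. Speed limits (rad/s): [2.79, 2.79, 3.14, 3.14, 3.14, 3.14].

INTERFACE

Orientations are given as a 3x3 rotation matrix whose columns are the frame's x, y, z axes.
In Python, from plant import ctrl, sensors, optics gives the robot as it stands. Calls block until the motion is done:
- ctrl.move_ptp(position, orientation): joint-space move of the TCP to a pose.
- ctrl.move_l(position, rot=None, vel=150, threshold=None): straight line of the TCP; rot=None keeps the orientation; vel is the mean speed in mm/s. With threshold (N) it stops when the force on the tool has changed by that much, and returns True; else False.
- ctrl.set_joints(angles): joint-space move.
- ctrl.gripper_to(opening, force=None): finger opening in mm; force is the grip in N (None keeps the last); returns when the fingers have stopped.
- ctrl.hold(seconds).
- ctrl.solve_ik(position, orientation): joint angles nearest the present ones, or None.
- sensors.read_state(): the state.
- optics.grab_frame(name): name is "scene" or "top" or "wrist"; returns (picture, depth): 480x640x3 uint8, red, green, blue; 480x640 float32, mm along the optical axis (not along the pixel's ray), 0 where there is no reading.
- optics.camera_params(name): a dict with "mtx" (3x3 intrinsics, pixels), "R" (3x3) and "t" (3): a world point X has camera coordinates R X + t; the wrist camera has in their place "T_tool_cam" (4x4, takes a point from camera to tool coordinates, whose origin is the TCP and whose axes are the flange's). Camera axes: x right, y down, z forward; pixel columns grow to the right and rows downward; lengths in mm; the calibration is good to about 2 mm. A picture is of the moment at which its call begins: read the wrist's pose just before it. camera_params takes no time and is no camera call.
A pose or a line that the arm cannot do raises ctrl.MotionError and nothing moves.
- ctrl.finish_job(): hands the job in; it is judged then, once.
The state is a dict: "t": time; "q": joint angles; "qvel": joint speeds; "tau": joint torques, N m; "eef_pos": TCP position; "eef_rot": TCP orientation; "force": force on the tool from outside, world axes, zero at the start; "wrist_torque": the same for the moment, N m; "grip_width": finger opening in mm; "grasp_force": force on a finger pad.
Only numpy, scipy, OpenCV 4.12 (cv2) and the standard library are available. Lean on these libraries where they do the work, as an engineer would, in place of code of your own. Each camera call takes 0.05 s, during which the arm holds its last target. There are 200 camera calls.

TASK

The sawn dental model on the bright metal plate has removable dies standing up between its fixed back teeth. With the fingertips, start on the left-hand back teeth (left as the robot sees them) and run lightly along the tops of the tooth row, round the front, to the right-hand back teeth, pressing every die that stands up fully home, level with the fixed teeth. Only touch and press: be gentle with the stone, do not lift, tip or shift the model, leave the things round it alone, and finish clear of it.

Things in the scene. Friction and masses are not known exactly. Their poses are not given: they have to be found in the camera images.
- model: sectioned dental model, loose, about 1.5 kg: bright steel plate 100x100x16 mm with a horseshoe of pink and yellow stone on it. Origin: centre of the plate's underside; z up, x from the front teeth to the open end (about away from the robot), y to the left-hand teeth. Tooth row 6 to 10 mm thick; crests of the fixed back teeth and of seated dies 42 mm above the origin; hollow inside the row
- row_left_end (a point): point on the centreline of the tooth row at crest level (42 mm above the plate's underside): middle of the two fixed left-hand back teeth, 10 mm in from that end of the row. The row is a smooth horseshoe through the five row points.
- row_left_side (a point): point on the centreline of the tooth row at crest level (42 mm above the plate's underside): on the left side of the row, about 20 mm along from the middle of the front teeth. The row is a smooth horseshoe through the five row points.
- row_front (a point): point on the centreline of the tooth row at crest level (42 mm above the plate's underside): middle of the front teeth. The row is a smooth horseshoe through the five row points.
- row_right_side (a point): point on the centreline of the tooth row at crest level (42 mm above the plate's underside): on the right side of the row, about 20 mm along from the middle of the front teeth. The row is a smooth horseshoe through the five row points.
- row_right_end (a point): point on the centreline of the tooth row at crest level (42 mm above the plate's underside): middle of the two fixed right-hand back teeth, 10 mm in from that end of the row. The row is a smooth horseshoe through the five row points.
- die1 (a joint): how far the die carrying the two left premolars stands up, m: 0 = fully home (its crest level with the fixed back teeth), at most 0.007. It slides straight down only: some 2.5 N on its crest moves it and it stays where it is left; pushed on its side it does not go down.
- die2 (a joint): how far the die carrying the left canine stands up, m: 0 = fully home (its crest level with the fixed back teeth), at most 0.007. It slides straight down only: some 2.5 N on its crest moves it and it stays where it is left; pushed on its side it does not go down.
- die3 (a joint): how far the die carrying the two left incisors stands up, m: 0 = fully home (its crest level with the fixed back teeth), at most 0.007. It slides straight down only: some 2.5 N on its crest moves it and it stays where it is left; pushed on its side it does not go down.
- die4 (a joint): how far the die carrying the two right incisors stands up, m: 0 = fully home (its crest level with the fixed back teeth), at most 0.007. It slides straight down only: some 2.5 N on its crest moves it and it stays where it is left; pushed on its side it does not go down.
- die5 (a joint): how far the die carrying the right canine stands up, m: 0 = fully home (its crest level with the fixed back teeth), at most 0.007. It slides straight down only: some 2.5 N on its crest moves it and it stays where it is left; pushed on its side it does not go down.
- die6 (a joint): how far the die carrying the two right premolars stands up, m: 0 = fully home (its crest level with the fixed back teeth), at most 0.007. It slides straight down only: some 2.5 N on its crest moves it and it stays where it is left; pushed on its side it does not go down.
- jar_blue_cap: bystander: powder jar with a blue-grey cap, 36 mm wide, 43 mm high; origin under its centre
- wax: bystander: pink wax rim, 24 x 37 x 9 mm; origin under its centre
- brush: bystander: black brush lying down, 162 mm long along its y, 8 mm thick; origin under its centre
- tan_cast: bystander: yellow plaster cast in one piece, 52 x 67 x 26 mm; origin under its centre
Mind the look-alikes: they are no part of the job. What is shaped like the model but blue or turquoise is not meant.

How it is judged (in metres and radians):
On the way, in this order (a step that is already met when the one before it is completed fails the run):
1. the fingertips pass, touching or within 4 mm, over the left-hand back teeth (horizontal distance between the grasp point and row_left_end below 0.0095 m and (contact force between the fingers and model above 0.2 N or z of the grasp point in the frame of model below 0.065 m)), for 0.04 s.
2. the fingertips pass, touching or within 4 mm, over the left side of the row (horizontal distance between the grasp point and row_left_side below 0.0095 m and (contact force between the fingers and model above 0.2 N or z of the grasp point in the frame of model below 0.065 m)), for 0.04 s.
3. the fingertips pass, touching or within 4 mm, over the front teeth (horizontal distance between the grasp point and row_front below 0.0095 m and (contact force between the fingers and model above 0.2 N or z of the grasp point in the frame of model below 0.065 m)), for 0.04 s.
4. the fingertips pass, touching or within 4 mm, over the right side of the row (horizontal distance between the grasp point and row_right_side below 0.0095 m and (contact force between the fingers and model above 0.2 N or z of the grasp point in the frame of model below 0.065 m)), for 0.04 s.
5. the fingertips pass, touching or within 4 mm, over the right-hand back teeth (horizontal distance between the grasp point and row_right_end below 0.0095 m and (contact force between the fingers and model above 0.2 N or z of the grasp point in the frame of model below 0.065 m)), for 0.04 s.
At the end, for the whole second after the job is handed in: all six dies home within 1.5 mm; model flat, at rest, within 12 mm of its start; jar, wax, brush and cast within 12 mm of theirs; on the way the fingertips passed, touching or 4 mm above, within 9.5 mm of the five row points in order, left back teeth to right back teeth (value of joint each of die1, die2, die3, die4, die5, die6 below 0.0015 m and distance of each of model, jar_blue_cap, wax, brush, tan_cast from where it was at the start of the episode below 0.012 m and angle between model's own z axis and vertical below 0.03 rad and linear speed of model below 0.01 m/s).
It fails at once if the model is lifted more than 6 mm (height (world z) of model above 0.006 m).
It fails at once if the model is tipped more than 0.12 rad (angle between model's own z axis and vertical above 0.12 rad).
It fails at once if the model is shifted more than 20 mm (distance of model from where it was at the start of the episode above 0.02 m).
It fails at once if the fingers press the stone with more than 35 N (contact force between the fingers and model above 35 N).
It fails at once if the jar, wax, brush or cast is moved more than 20 mm (distance of any of jar_blue_cap, wax, brush, tan_cast from where it was at the start of the episode above 0.02 m).
It also fails if it takes over 58 s, if anything falls off the work surface, if the arm or the gripper's body presses on something with over 40 N, if the wrist force passes 120 N, or if a joint passes its speed limit or range.

## Working session

There is one attempt and no reset: what is moved stays moved. The work goes in short steps, each a Python script; the robot and the scene stay as the last script left them, time stands still between calls to the robot, and variables do not carry over. Pictures are saved under pics/ and viewed, at most 10 in all, crops included, and the job is handed in when it is done.

```bash
mkdir -p pics; ls
python3 - <<'E'
from plant import ctrl,sensors,optics
import cv2,numpy as np
ims=[]
for n in("scene","top"):
    p,d=optics.grab_frame(n); np.savez(f"pics/{n}.npz",p=p,d=d); cv2.imwrite(f"pics/{n}.png",p[:,:,::-1])
    c=optics.camera_params(n); print(n,c["mtx"].round(1).tolist(),c["R"].round(3).tolist(),c["t"].round(1), (d==0).mean())
print(ctrl.tcp_to_tips, sensors.read_state())
E
```

```text
pics
scene [[511.6, 0.0, 323.1], [0.0, 511.6, 239.4], [0.0, 0.0, 1.0]] [[-0.82, -0.573, 0.016], [-0.394, 0.543, -0.742], [0.416, -0.614, -0.671]] [450.6 275.6 645. ] 0.00416015625
top [[516.5, 0.0, 317.1], [0.0, 516.5, 246.5], [0.0, 0.0, 1.0]] [[0.005, -1.0, -0.01], [-0.992, -0.004, -0.124], [0.124, 0.011, -0.992]] [ -5.2 547.1 908.4] 0.00404296875
25.0 {'t': 0.1, 'q': array([-1.38747687e+00,  2.07338530e-01,  1.54284780e+00, -1.65878537e-05,
        1.39349993e+00, -1.50477612e-01]), 'qvel': array([-0.00066291, -0.00225125, -0.00231549, -0.00030524,  0.00155069,
        0.00075145]), 'tau': array([-8.48827367e-04, -3.84091401e+01, -2.92547715e+01, -2.48454508e-04,
        4.82535383e-03, -7.74382073e-06]), 'eef_pos': array([ 188.26645677, -542.62011359,  255.22228933]), 'eef_rot': array([[ 9.44804207e-01,  3.27635243e-01, -3.97705532e-04],
       [ 3.27635349e-01, -9.44802018e-01,  2.05554163e-03],
       [ 2.97714891e-04, -2.07238677e-03, -9.99997808e-01]]), 'force': array([ 0.50975642, -0.3863695 ,  0.4171845 ]), 'wrist_torque': array([-0.03107504,  0.0241572 , -0.01693965]), 'grasp_force': 0.0, 'grip_width': 85.30742384747732}
```

View pics/top.png

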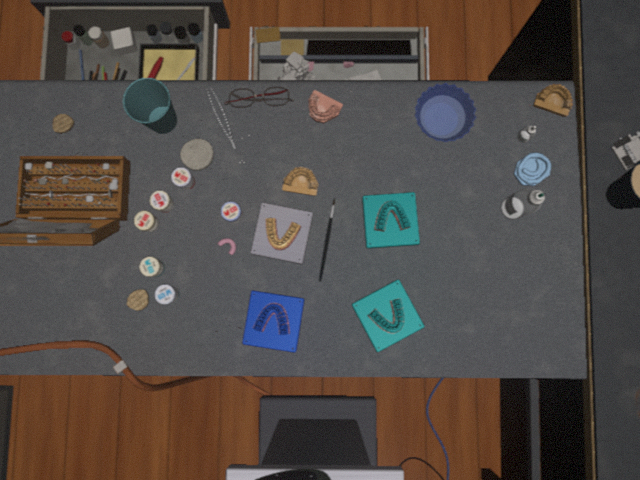

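View pics/scene.png

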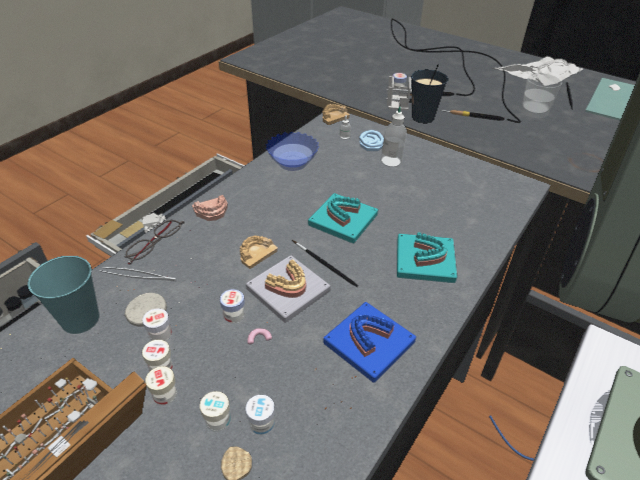

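```bash
cat > h.py <<'E'
import numpy as np,cv2
from plant import ctrl,sensors,optics
def ray(uv,cam,z,pose=None):
    """pixels (N,2) -> world points on plane(s) z"""
    c=optics.camera_params(cam); uv=np.atleast_2d(uv).astype(float)
    if pose is None: R=c["R"].T; o=-R@c["t"]
    else:
        T=c["T_tool_cam"]; R=pose[1]@T[:3,:3]; o=pose[1]@T[:3,3]+pose[0]
    d=np.c_[uv,np.ones(len(uv))]@np.linalg.inv(c["mtx"]).T@R.T
    return o+d*((z-o[2])/d[:,2])[:,None]
def down(a): # tool z down, closing axis y at angle a in world xy
    y=np.array([np.cos(a),np.sin(a),0]); z=np.array([0,0,-1.]); return np.c_[np.cross(y,z),y,z]
def plate(p,cx,cy,r):
    hsv=cv2.cvtColor(p,cv2.COLOR_RGB2HSV)
    m=((hsv[...,2]>105)&(hsv[...,1]<60)).astype(np.uint8)*255
    w=np.zeros_like(m); cv2.circle(w,(cx,cy),r,255,-1); m&=w
    cs=cv2.findContours(m,cv2.RETR_EXTERNAL,cv2.CHAIN_APPROX_NONE)[0]
    return max(cs,key=cv2.contourArea)
E
python3 - <<'E'
from h import *
p=np.load("pics/top.npz")["p"]
c=plate(p,282,233,48); b=cv2.boxPoints(cv2.minAreaRect(c)); print(b)
w=ray(b,"top",16); print(w.round(1), w.mean(0).round(1), np.linalg.norm(np.roll(w,1,0)-w,axis=1).round(1))
for n,uv,z in(("jar",(230,211),43),("wax",(228,246),5),("brush",(327,240),5),("cast",(300,181),20)): print(n,ray(uv,"top",z).round(0))
cv2.imwrite("pics/crop.png",cv2.resize(p[170:290,200:360,::-1],None,fx=5,fy=5,interpolation=cv2.INTER_CUBIC))
print(optics.camera_params("wrist"))
E
```

```text
[[249.61542 252.9231 ]
 [259.88464 201.57693]
 [312.57697 212.11539]
 [302.30774 263.46155]]
[[536.8 122.9  16. ]
 [634.1 105.6  16. ]
 [614.3   6.2  16. ]
 [517.5  24.7  16. ]] [575.7  64.8  16. ] [100.1  98.9 101.3  98.5]
jar [[611. 157.  43.]]
wax [[551. 166.   5.]]
brush [[563. -21.   5.]]
cast [[673.  30.  20.]]
{'mtx': array([[373.67059202,   0.        , 319.63411489],
       [  0.        , 373.67059202, 242.21842453],
       [  0.        ,   0.        ,   1.        ]]), 'T_tool_cam': array([[ 8.33704518e-04, -9.51256244e-01, -3.08400493e-01,
         7.84532418e+01],
       [ 9.99999030e-01,  1.13706210e-03, -8.03934229e-04,
         1.76305719e-01],
       [ 1.11541797e-03, -3.08399524e-01,  9.51256269e-01,
        -1.18894098e+02],
       [ 0.00000000e+00,  0.00000000e+00,  0.00000000e+00,
         1.00000000e+00]])}
```

View pics/crop.png

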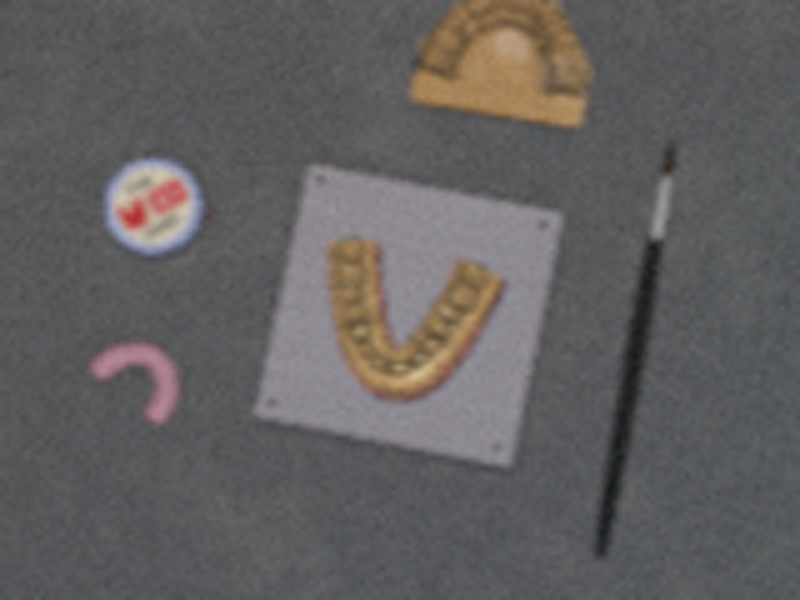

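The grey plate at top-view (282,233) is the model. The look-alikes are teal (390,220) and (388,315), blue (273,321) and the one-piece cast (300,181). The plate's sides measure 100 mm and its open end faces away from the robot. Next I'll close the gripper and look from close by.

Run:
```python
from h import *
a=-0.183-np.pi/2   # tool x along model x
R=down(a); print(R.round(2))
C=np.array([575.7,64.8]); ux=np.array([np.cos(-.183),np.sin(-.183)])
ctrl.gripper_to(0,20)
ctrl.move_ptp(np.r_[C-45*ux,128],R)
ctrl.hold(.3)
s=sensors.read_state(); print(s["t"],s["q"].round(2),s["eef_pos"],s["force"],s["grip_width"])
p,d=optics.grab_frame("wrist"); np.savez("pics/w.npz",p=p,d=d,pos=s["eef_pos"],rot=s["eef_rot"]); cv2.imwrite("pics/w.png",p[:,:,::-1])
```

```text
[[ 0.98 -0.18  0.  ]
 [-0.18 -0.98  0.  ]
 [ 0.    0.   -1.  ]]
3.7083 [-0.03  0.27  1.75 -0.    1.12  1.73] [531.56210902  72.61239524 128.06373565] [ 1.04249121 -0.57380476  0.23692936] -0.03153123797963483
```

View pics/w.png

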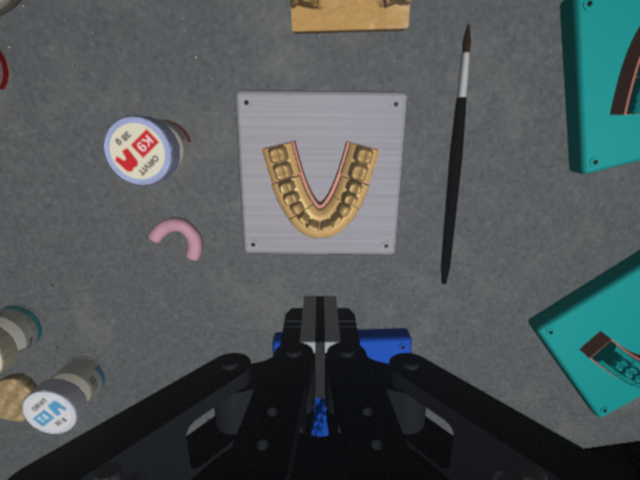

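The model is fully in view: plate at u 237–407, v 92–254, row ends at about (278,150) and (363,152), front at (320,225). I'll use the depth to get crest points and centreline.

Run:
```python
from h import *
f=np.load("pics/w.npz"); p,d=f["p"],f["d"]; pose=(f["pos"],f["rot"])
c=optics.camera_params("wrist"); T=c["T_tool_cam"]
v,u=np.mgrid[85:265,225:420]; dd=d[85:265,225:420]
X=np.stack([(u-c["mtx"][0,2])/c["mtx"][0,0]*dd,(v-c["mtx"][1,2])/c["mtx"][1,1]*dd,dd],-1).reshape(-1,3)
W=(X@T[:3,:3].T+T[:3,3])@pose[1].T+pose[0]
hsv=cv2.cvtColor(p,cv2.COLOR_RGB2HSV)[85:265,225:420].reshape(-1,3)
ok=dd.ravel()>0
pl=ok&(hsv[:,1]<60)&(hsv[:,2]>105)&(W[:,2]>8)
print("plate z",np.percentile(W[pl,2],[5,50,95]).round(1))
im=pl.reshape(dd.shape).astype(np.uint8)*255
cs=max(cv2.findContours(im,0,cv2.CHAIN_APPROX_NONE)[0],key=cv2.contourArea)
b=cv2.boxPoints(cv2.minAreaRect(cs))+[225,85]; w=ray(b,"wrist",16,pose); print(w.round(1),w.mean(0).round(1),np.linalg.norm(np.roll(w,1,0)-w,axis=1).round(1))
C=w.mean(0)[:2]
e=w[np.argsort(w[:,0])]; y=e[2:4,:2].mean(0)-e[:2,:2].mean(0); yaw=np.arctan2(y[1],y[0]); print("yaw",yaw)
Rm=np.array([[np.cos(yaw),-np.sin(yaw)],[np.sin(yaw),np.cos(yaw)]])
M=(W[:,:2]-C)@Rm; st=ok&(W[:,2]>33)
print("z stone",np.percentile(W[st,2],[5,50,95,99]).round(1), "ext",M[st].min(0),M[st].max(0))
# height map in model frame, mm grid 3mm
g={}
for x,yy,z in zip(M[st,0],M[st,1],W[st,2]): g.setdefault((int(np.floor(x/3)),int(np.floor(yy/3))),[]).append(z)
ks=np.array(list(g)); 
print("cols y:",[3*j+1 for j in range(ks[:,1].max(),ks[:,1].min()-1,-1)])
for i in range(ks[:,0].max(),ks[:,0].min()-1,-1):
    print("%4d"%(3*i+1)," ".join("%2.0f"%np.percentile(g[i,j],85) if (i,j) in g else " ." for j in range(ks[:,1].max(),ks[:,1].min()-1,-1)))
cv2.imwrite("pics/wc.png",cv2.resize(p[130:245,245:400,::-1],None,fx=5,fy=5,interpolation=cv2.INTER_CUBIC))
np.savez("pics/m.npz",C=C,yaw=yaw,S=np.c_[M[st],W[st,2]])
```

```text
plate z [16.1 17.4 18.5]
[[538.1 127.9  16. ]
 [633.8 102.2  16. ]
 [615.1   6.3  16. ]
 [516.7  18.4  16. ]] [575.9  63.7  16. ] [111.6  99.   97.7  99.2]
yaw -0.19214172849782984
z stone [34.2 40.5 48.2 49.5] ext [-32.45307651 -32.06380471] [21.62714184 32.61991876]
cols y: [31, 28, 25, 22, 19, 16, 13, 10, 7, 4, 1, -2, -5, -8, -11, -14, -17, -20, -23, -26, -29, -32]
  22  .  .  .  . 35 34  .  .  .  .  .  .  .  .  .  . 34  .  .  .  .  .
  19 36 40 42 43 41 35  .  .  .  .  .  .  .  .  .  . 35 41 43 42 39 34
  16 35 43 43 43 42 35 33  .  .  .  .  .  .  .  . 34 36 43 43 44 41 35
  13 35 40 44 43 43 36 34  .  .  .  .  .  .  .  . 34 36 43 43 44 36 34
  10 34 35 42 42 43 39 34  .  .  .  .  .  .  .  . 34 40 43 42 41 35 34
   7 33 36 43 43 43 42 36  .  .  .  .  .  .  .  . 35 42 43 43 43 35  .
   4  . 35 42 44 43 42 40 39  .  .  .  .  .  . 40 41 43 43 44 40 34  .
   1  . 35 36 46 48 49 42 40  .  .  .  .  .  . 41 45 49 48 45 36 34  .
  -2  . 39 41 48 49 49 44 41  .  .  .  .  . 40 41 47 50 49 48 41 38  .
  -5  .  . 41 42 48 48 48 41 39  .  .  .  . 40 43 49 49 49 42 41  .  .
  -8  .  . 40 41 49 49 49 41 39  .  .  . 34 40 43 50 49 50 42 40  .  .
 -11  .  . 39 41 42 48 46 42 38 37  .  . 40 41 46 48 49 43 41  .  .  .
 -14  .  .  . 40 39 44 47 45 40 39 38 37 38 42 48 49 46 41 40  .  .  .
 -17  .  .  . 37 38 40 46 46 43 40 39 39 39 43 47 47 41 40  .  .  .  .
 -20  .  .  .  . 38 39 41 48 46 43 40 40 42 46 47 40 40 40  .  .  .  .
 -23  .  .  .  . 35 39 40 42 47 47 47 46 46 46 40 39 38  .  .  .  .  .
 -26  .  .  .  .  . 38 39 40 41 47 47 46 46 39 39 38 36  .  .  .  .  .
 -29  .  .  .  .  .  . 38 39 39 40 40 39 39 39 37 37  .  .  .  .  .  .
 -32  .  .  .  .  .  .  . 36 38 38 38 38 38 36  .  .  .  .  .  .  .  .
```

View pics/wc.png

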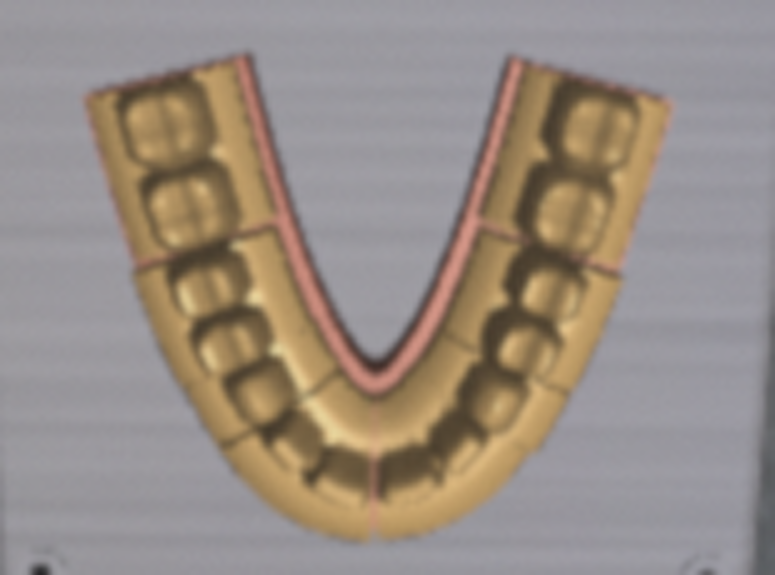

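All six dies stand about 6 mm proud, with the fixed crests at 42–43 mm as expected. I'll press station by station from above, lifting between stations so no die is pushed from the side.

```bash
cat > press.py <<'E'
from h import *
f=np.load("pics/m.npz"); C,yaw=f["C"],float(f["yaw"])
Rm=np.array([[np.cos(yaw),-np.sin(yaw)],[np.sin(yaw),np.cos(yaw)]]); R=down(yaw-np.pi/2)
L=ctrl.tcp_to_tips
def press(m,top=53,low=40.5,thr=12):
    w=C+Rm@np.array(m)
    ctrl.move_l(np.r_[w,top+L],R,vel=60); ctrl.hold(.15)
    f0=sensors.read_state()["force"]
    hit=ctrl.move_l(np.r_[w,low+L],R,vel=12,threshold=thr)
    s=sensors.read_state(); z=s["eef_pos"][2]-L
    print(m,hit,"tip z %.2f"%z,"dxy",(s["eef_pos"][:2]-w).round(1),"dF",(s["force"]-f0).round(1),"t %.1f"%s["t"],flush=True)
    ctrl.move_l(np.r_[w,top+L],R,vel=60)
    return z
E
python3 - <<'E'
from press import *
ctrl.move_l(np.r_[C+Rm@np.array([12,24]),85+L],R,vel=120)
for m in([12,24],[-3,18.5]):
    if press(m)>44.5: print("high"); break
E
```

```text
[12, 24] False tip z 41.92 dxy [ 0.7 -0.1] dF [-1.  -1.1  7.5] t 6.5
[-3, 18.5] False tip z 41.80 dxy [0.2 0.1] dF [-3.9 -0.3  9.4] t 8.6
```

Run:
```python
from press import *
for m in([-12.5,15],[-20,8.5],[-24.5,0],[-20,-8.5],[-12.5,-15],[-3,-18.5],[12,-24]):
    if press(m,low=40)>44.5: print("high"); break
else:
    ctrl.move_l(np.r_[C+Rm@np.array([12,-24]),90+L],R,vel=120)
    ctrl.move_l(np.r_[C-45*Rm[:,0],128],R,vel=120); ctrl.hold(.3)
    s=sensors.read_state(); p,d=optics.grab_frame("wrist"); print(s["t"])
    c=optics.camera_params("wrist"); T=c["T_tool_cam"]
    v,u=np.mgrid[85:265,225:420]; dd=d[85:265,225:420].astype(float)
    X=np.stack([(u-c["mtx"][0,2])/c["mtx"][0,0]*dd,(v-c["mtx"][1,2])/c["mtx"][1,1]*dd,dd],-1).reshape(-1,3)
    W=(X@T[:3,:3].T+T[:3,3])@s["eef_rot"].T+s["eef_pos"]; M=(W[:,:2]-C)@Rm
    for m in([12,24],[-3,18.5],[-12.5,15],[-18,11],[-23,5],[-23,-5],[-18,-11],[-12.5,-15],[-3,-18.5],[12,-24]):
        k=(np.hypot(*(M-m).T)<4)&(dd.ravel()>0); print(m,np.percentile(W[k,2],[50,90,98]).round(1))
    st=W[:,2]>33; print("ext",M[st&(dd.ravel()>0)].min(0),M[st].max(0))
    cv2.imwrite("pics/after.png",p[:,:,::-1])
```

```text
[-12.5, 15] True tip z 41.85 dxy [0.1 0.1] dF [-0.2 -1.1  3. ] t 10.4
[-20, 8.5] True tip z 41.75 dxy [-0.1  0.1] dF [-1.2  0.4  5.2] t 12.2
[-24.5, 0] True tip z 41.76 dxy [0. 0.] dF [-1.8 -1.   5.1] t 14.0
[-20, -8.5] True tip z 41.77 dxy [0.1 0.1] dF [-0.   0.5  4.9] t 15.8
[-12.5, -15] True tip z 41.89 dxy [0.1 0. ] dF [0. 1. 5.] t 17.6
[-3, -18.5] True tip z 41.89 dxy [-0.1 -0. ] dF [-1.4 -0.2  4.3] t 19.4
[12, -24] True tip z 42.01 dxy [-0.1  0. ] dF [-0.2 -0.5  3.9] t 21.2
23.025
[12, 24] [41.7 43.1 43.6]
[-3, 18.5] [42.  43.5 44.4]
[-12.5, 15] [41.4 43.4 43.8]
[-18, 11] [40.5 43.5 44.1]
[-23, 5] [40.6 43.3 43.9]
[-23, -5] [40.7 43.2 44.1]
[-18, -11] [40.4 43.3 44.1]
[-12.5, -15] [41.1 43.1 43.9]
[-3, -18.5] [42.1 43.5 44.2]
[12, -24] [41.6 43.2 43.8]
ext [-32.09075631 -31.92235202] [34.01954502 32.23371255]
```

View pics/after.png

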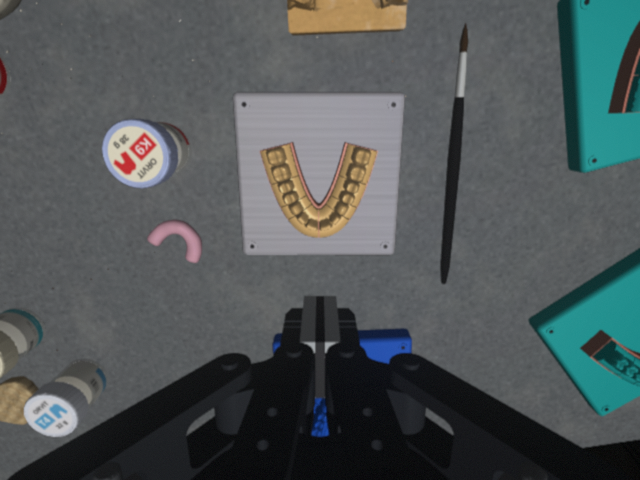

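The picture shows the row level all round (front at about (320,225)), with the plate, jar, wax, brush and cast where they were. All the die crests measure the same as the fixed teeth, and the gripper is clear.

```bash
python3 -c "
from plant import ctrl
print(ctrl.finish_job())"
```

```text
the job is handed in; nothing more can be done
None
```

I pressed all six dies home, level with the fixed teeth to within about 0.5 mm by the wrist camera, working from left back teeth round to right. The model and the things round it show no visible movement, the gripper finished clear, and the job is handed in (the hand-in call returned no verdict).

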